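Open the tabletop pedal bin and lift out its inner bucket

TASK

The scrap bin on the worktop is due for emptying: press its pedal fully down to the stop and let it come up again, so that the lid swings open and stays open. Then take the grey inner bucket by the middle of its handle bar, lift it up until all of it is well clear above the green casing, keeping it level on the way, and finish while still holding it there above the casing, level and still. Do not shift the lemon, the spice tin or the teaspoon beside the bin.

Things in the scene. Friction and masses are not known exactly. Their poses are not given: they have to be found in the camera images.
- caddy: Casing of the tabletop pedal bin: green open box, fixed to the worktop, 140 (x) x 180 (y) x 90 mm high, walls and floor 4 mm. Origin: centre of its underside, on the worktop. Its -x side is the front, with the pedal, and roughly faces the robot; +y is left, z up; the lid is hinged along the top of the rear (+x) wall.
- pedal (a joint): Steel pedal at the bin's front, a plate 80 mm long, 70 mm wide, top level and 40 mm above the worktop at rest. It hinges along y 73 mm in front of the casing's centre; the free end goes down. 0 = up (rest), 0.35 rad = at the stop, the pad then about 21 mm lower. Spring: at the pad 5 N to start, 9 N at the stop; it springs up when let go.
- pedal_pad (a point): Middle of the pedal's ribbed pad, on its top, where to press: 135 mm in front of the casing's centre, 42 mm above the worktop at rest, 62 mm from the pedal's hinge. It moves with the pedal.
- lid (a joint): Flat black lid, 144 x 182 mm, 10 mm thick, closed top 101 mm above the worktop, hinged 73 mm behind the casing's centre. 0 = closed, 1.85 rad = open, standing up behind the casing to 0.23 m. The pedal lifts it by a linkage, to about 1.4 rad at the pedal's stop; beyond about 1.15 rad a spring takes it fully open in about a second and keeps it there.
- bucket: Loose inner bucket, grey plastic, open-topped, empty, 118 (x) x 158 (y) x 78 mm high, walls 4 mm, 0.25 to 0.5 kg. Origin: centre of its underside, z up; at the start it stands on the casing's floor, 4 mm above the worktop, axes as the casing's, 4 to 10 mm of play to the casing's walls.
- handle_mid (a point): Middle of the bucket's fixed handle bar, centre of its section. The bar runs straight across the mouth along the bucket's x, 12 mm wide (y), 14 mm high, orange over its middle 60 mm; 71 mm above the bucket's underside, top flush with the bucket's rim, 8 mm below the casing's rim; 69 mm free on each side (y), 60 mm free below. The bucket hangs level from here.
- lemon: Yellow lemon, 78 x 55 x 56 mm, lying beside the bin's left side. Leave it alone.
- tin_green: Round grey spice tin with a green lid, 50 mm across, 74 mm high, standing to the right of the bin. Leave it alone.
- teaspoon: Teaspoon with a red handle, 132 x 26 x 11 mm, lying in front of the bin to the right. Leave it alone.

How it is judged:
On the way, in this order (a step that is already met when the one before it is completed fails the run):
1. the pedal is pressed down to its stop (value of joint pedal above 0.315 rad), for 0.1 s.
2. the pedal is up again and the lid stands open by itself (value of joint pedal below 0.05 rad and value of joint lid above 1.5 rad), for 0.2 s.
At the end, for the whole second after the job is handed in: The fingers hold the bucket: underside 15 mm or more above the casing's rim, centre within 100 mm of the casing's seen from above, within 8 degrees of level, still (under 30 mm/s, 0.15 rad/s), touching neither casing nor lid; lid open over 1.5 rad, pedal up (all of step 2 and z of bucket in the frame of caddy above 0.105 m and horizontal distance between bucket and caddy below 0.1 m and angle between bucket's own z axis and vertical below 0.14 rad and linear speed of bucket below 0.03 m/s and angular speed of bucket below 0.15 rad/s and contact force between the fingers and bucket above 2 N and contact force between bucket and caddy below 0.2 N); the arm keeps its last pose, push and grip.
It fails at once if the lemon, the spice tin or the teaspoon is shifted more than 30 mm (distance of any of lemon, tin_green, teaspoon from where it was at the start of the episode above 0.03 m).
It fails at once if the bucket is tipped more than 23 degrees (angle between bucket's own z axis and vertical above 0.4 rad).
It also fails if it takes over 45 s, if anything falls off the work surface, if the arm or the gripper's body presses on something with over 40 N, if the wrist force passes 120 N, or if a joint passes its speed limit or range.

ROBOT

A 7-joint arm with a two-finger parallel gripper is mounted at the origin on a cart in front of the work surface, level with it; the furniture and walls round the work are solid. World frame = base frame: x ahead of the robot, y to its left, z up, the work surface at z = 0. Lengths are in m, angles in rad, forces in N, time in s.
With the tool pointing down it reaches from about 0.4 to 0.85 m from the base axis. Payload 10.4 kg.
Tool frame: the origin (TCP) lies at the very end of the fingers, on their centre line; the grasp point (between the pads) lies r.tcp_to_grasp behind it (r.tcp_to_grasp is the distance from the TCP to the grasp point, in m); z points along the fingers, y is the line along which they close (so a half turn about z gives the same grasp; the last joint's range is limited). The gripper opens to 87 mm and grips with 3 to 60 N. Pads are 19 mm wide; open, the fingers measure 117 mm over their backs; the gripper's body (75 mm by 190 mm) begins 51 mm behind the grasp point.
Start: joints at [-1.276, 0.332, -0.065, 1.46, 0.022, 1.35, -0.088], TCP at [0.195, 0.594, 0.223] pointing down, gripper open.
Joint ranges: [-2.6, 2.6], [-0.5, 2.12], [-1.47, 1.34], [0.16, 2.42], [-1.27, 4.41], [0.06, 2.06], [-2.6, 2.6]. Speed limits (rad/s): [2.22, 2.22, 2.79, 2.79, 3.14, 3.14, 3.14].

INTERFACE

Orientations are given as a unit quaternion [x, y, z, w].
In Python, from bench import monitor, cams, ticket, r gives the robot as it stands.
- The arm moves only by the shell command python3 -m crank 'ROWS' [OPENING] [FORCE]. ROWS is a JSON object whose one key "steps" holds a list of rows, each a list of 2 entries, a list of its own where there are three numbers: the shift along the world's x, y, z in units of 25 mm (1.0 is 25 mm), then the turn, a rotation vector about the world's x, y, z in units of 5 degrees (1.0 is 5 degrees). In form: {"steps": [[[x, y, z], [ax, ay, az]], ...]}. A call has 1 to 10 rows; each row shifts and turns the commanded pose from where the row before left it; what a row does not reach is not made up. A row lasts 1/12 s, in which the tool goes at most 41.7 mm and 7.16 degrees, less where a joint would pass 70% of its speed; a pose out of reach is approached as far as the arm can. A call is refused whole if a number of a shift passes 1 or a number of a turn 1, either way. A call with a gripper value outside its range is refused whole. OPENING is the finger opening in mm, from 0 to 87, set as the call begins (- or left out, the last holds). The fingers move at their own pace and stop on an object; FORCE is the grip in N (left out, the last holds). Time passes only in rows, so rows that do not move let the fingers close. It gives the time, the measured TCP pose, the force, the opening and the grip force at its end, in the units of the state.
- monitor.read_state(): the state, without advancing time (a new reading comes with each control period).
- cams.camera(name): name is "scene" or "top" or "wrist"; returns a dict with "pixels" (420x560x3 uint8, blue, green, red), "z_map" (420x560 float32, m along the optical axis (not along the pixel's ray), 0 where there is no reading), "vfov" (degrees; the focal length in pixels is half the picture's height over the tangent of half this angle, whatever the lens; pixels are square), "cx", "cy" (the principal point, pixels), "T" (4x4, takes a point from camera to world coordinates). Camera axes: x right, y up, looking along -z (the intrinsics and any distortion apply to the point x, -y, -z); pixel columns grow to the right and rows downward; lengths in m; the calibration is good to about 2 mm. The wrist camera is an equidistant fisheye: a pixel r from the principal point sees the ray r / f radians off the axis. A picture is of the moment at which its call begins.
- ticket.close_job(): hands the job in; it is judged then, once.
The state is a dict: "time": time; "joint_positions": joint angles; "joint_vel": joint speeds; "joint_torque": joint torques, N m; "ee_pos": TCP position; "eef_rot": TCP orientation; "ft_force": force on the tool from outside, world axes, zero at the start; "torque": the same for the moment, N m; "width": finger opening in m; "grip_force": force on a finger pad.
Only numpy, scipy, OpenCV 4.12 (cv2) and the standard library are available. Lean on these libraries where they do the work, as an engineer would, in place of code of your own. Each camera call takes 0.05 s, during which the arm holds its last target. There are 200 camera calls.

## Working session

There is one attempt and no reset: what is moved stays moved. The work goes in short steps, Python scripts to look and compute and a shell command to move; the robot and the scene stay as the last step left them, time stands still between calls to the robot, and variables do not carry over. Pictures are saved under pics/ and viewed, at most 10 in all, crops included, and the job is handed in when it is done.

```bash
mkdir -p pics; ls
python3 - <<'E'
from bench import monitor, cams, r
import cv2, numpy as np
s=monitor.read_state(); print(s['time'],s['ee_pos'],s['eef_rot'],s['width'],r.tcp_to_grasp)
a=cams.camera("top"); b=cams.camera("scene")
for n,c in(("top",a),("scene",b)):
    np.savez(f"{n}.npz",**c); print(n,c['vfov'],c['cx'],c['cy'],c['T'].round(3).tolist())
    cv2.imwrite(f"pics/{n}0.png",c['pixels'])
E
```

```text
pics
0.0 [0.19513663 0.59334658 0.22175849] [ 1.58185164e-01  9.87409210e-01 -7.06509815e-04 -8.16320631e-05] 0.08738662556984432 0.0187
top 46.5028898891079 277.1909146439437 208.57442384716 [[0.004, 0.976, -0.218, 0.351], [-1.0, 0.005, 0.004, 0.066], [0.005, 0.218, 0.976, 1.106], [0.0, 0.0, 0.0, 1.0]]
scene 47.98910625375666 275.1585324770027 199.65365730861538 [[-0.848, 0.384, -0.366, 0.217], [-0.53, -0.612, 0.587, 0.613], [0.002, 0.691, 0.722, 0.766], [0.0, 0.0, 0.0, 1.0]]
```

View pics/top0.png

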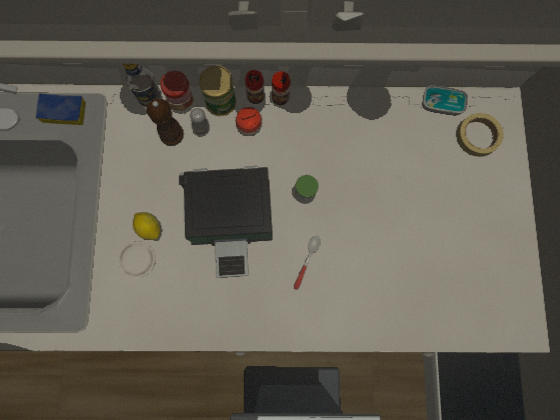

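View pics/scene0.png

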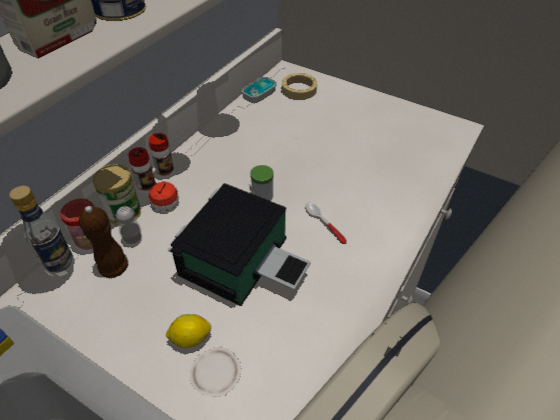

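The top view shows the bin's lid at cols 183–272, rows 168–244, and the pedal pad at about (232, 264). The lemon is at (147, 226), the tin at (306, 188) and the spoon around (307, 262).

```bash
cat > h.py <<'E'
import numpy as np, cv2
def ray(c,uv):
    uv=np.atleast_2d(uv).astype(float); f=c['pixels'].shape[0]/2/np.tan(np.radians(float(c['vfov']))/2)
    d=np.c_[(uv[:,0]-c['cx'])/f,-(uv[:,1]-c['cy'])/f,-np.ones(len(uv))]
    return d
def plane(c,uv,z):
    d=ray(c,uv)@c['T'][:3,:3].T; o=c['T'][:3,3]
    return o+d*((z-o[2])/d[:,2])[:,None]
def depth(c,uv):
    uv=np.atleast_2d(uv); k=np.round(uv).astype(int); z=c['z_map'][k[:,1],k[:,0]]
    return (ray(c,uv)*z[:,None])@c['T'][:3,:3].T+c['T'][:3,3]
def cloud(c):
    h,w=c['z_map'].shape; v,u=np.mgrid[:h,:w]
    return depth(c,np.c_[u.ravel(),v.ravel()]).reshape(h,w,3)
E
python3 - <<'E'
from h import *
for n in("top","scene"):
    c=dict(np.load(n+".npz")); P=cloud(c); z=P[...,2]; ok=c['z_map']>0
    reg=ok&(abs(P[...,0]-.5)<.25)&(abs(P[...,1]-.15)<.2)
    for nm,lo,hi in(("lid",.088,.112),("pedal",.030,.055)):
        m=(reg&(z>lo)&(z<hi)).astype(np.uint8); m=cv2.morphologyEx(m,cv2.MORPH_OPEN,np.ones((5,5)))
        k,l,st,ce=cv2.connectedComponentsWithStats(m)
        for i in range(1,k):
            if st[i,4]<150: continue
            p=P[l==i]; R=cv2.minAreaRect(p[:,:2].astype(np.float32)); print(n,nm,st[i].tolist(),np.median(p,0).round(4),np.round(R[0],4),np.round(R[1],4),round(R[2],2))
c=dict(np.load("top.npz"))
print(plane(c,[[147,226],[306,180],[298,288],[314,244]],.02).round(3), plane(c,[232,265],.042))
E
```

```text
top lid [179, 166, 93, 72, 5732] [0.5916 0.1699 0.0974] [0.5943 0.1743] [0.1488 0.1916] 3.88
top pedal [147, 214, 13, 25, 269] [0.5449 0.3374 0.0441] [0.5501 0.3367] [0.0555 0.0252] 0.5
top pedal [211, 237, 37, 40, 1250] [0.4823 0.1629 0.0399] [0.4806 0.1661] [0.0838 0.0774] 3.44
scene lid [172, 184, 113, 92, 5965] [0.5885 0.1809 0.0981] [0.5948 0.173 ] [0.1497 0.1938] 3.91
scene pedal [251, 240, 59, 49, 1555] [0.4852 0.1651 0.0407] [0.4817 0.1576] [0.0846 0.1022] 4.1
scene pedal [178, 265, 64, 33, 716] [0.575  0.2636 0.0444] [0.5803 0.2625] [0.131  0.0177] 6.5
scene pedal [190, 314, 20, 20, 231] [0.5354 0.3394 0.0458] [0.54   0.3372] [0.0247 0.0402] 75.21
[[ 0.552  0.355  0.02 ]
 [ 0.662 -0.004  0.02 ]
 [ 0.415  0.016  0.02 ]
 [ 0.513 -0.021  0.02 ]] [[0.46296241 0.15982619 0.042     ]]
```

Casing centre is about (0.594, 0.173) with yaw about 3.9°, so the pad is near (0.460, 0.163). Next I move above it with the fingers closed and the tool turned about 22°.

```bash
python3 -m crank '{"steps": [[[0.58,-0.95,0],[0,0,0.25]],[[0.58,-0.95,0],[0,0,0.25]],[[0.58,-0.95,0],[0,0,0.25]],[[0.58,-0.95,0],[0,0,0.25]],[[0.58,-0.95,0],[0,0,0.25]],[[0.58,-0.95,0],[0,0,0.25]],[[0.58,-0.95,0],[0,0,0.25]],[[0.58,-0.95,0],[0,0,0.25]],[[0.58,-0.95,0],[0,0,0.25]]]}' 0 20
python3 -m crank '{"steps": [[[0.58,-0.95,0],[0,0,0.25]],[[0.58,-0.95,0],[0,0,0.25]],[[0.58,-0.95,0],[0,0,0.25]],[[0.58,-0.95,0],[0,0,0.25]],[[0.58,-0.95,0],[0,0,0.25]],[[0.58,-0.95,0],[0,0,0.25]],[[0.58,-0.95,0],[0,0,0.25]],[[0.58,-0.95,0],[0,0,0.25]],[[0,0,0],[0,0,0]],[[0,0,0],[0,0,0]]]}'
```

```text
time: 0.85
ee_pos: [0.3262, 0.3785, 0.2223]
eef_rot: [0.06, 0.998, -0.0, -0.0]
ft_force: [1.4, -0.5, -0.2]
width: 0.0348
grip_force: 0.0
time: 1.68
ee_pos: [0.4422, 0.1886, 0.2224]
eef_rot: [-0.025, 1.0, -0.0, -0.0]
ft_force: [-0.4, 0.9, 0.8]
width: 0.0004
grip_force: 0.0
```

```bash
python3 -m crank '{"steps": [[[0.7,-1,0],[0,0,0.2]],[[0,0,-1],[0,0,0]],[[0,0,-1],[0,0,0]],[[0,0,-1],[0,0,0]],[[0,0,-1],[0,0,0]],[[0,0,-1],[0,0,0]],[[0,0,-1],[0,0,0]],[[0,0,0],[0,0,0]],[[0,0,0],[0,0,0]]]}'
python3 - <<'E'
from h import *
from bench import cams
c=cams.camera("top"); s=cams.camera("scene"); cv2.imwrite("pics/p1.png",np.hstack([cv2.resize(c['pixels'][140:320,130:330],(400,360)),cv2.resize(s['pixels'][160:340,160:360],(400,360))]))
E
```

```text
time: 2.43
ee_pos: [0.4582, 0.1654, 0.0721]
eef_rot: [-0.036, 0.999, -0.001, -0.001]
ft_force: [0.4, -0.3, 0.5]
width: 0.0009
grip_force: 0.0
```

View pics/p1.png

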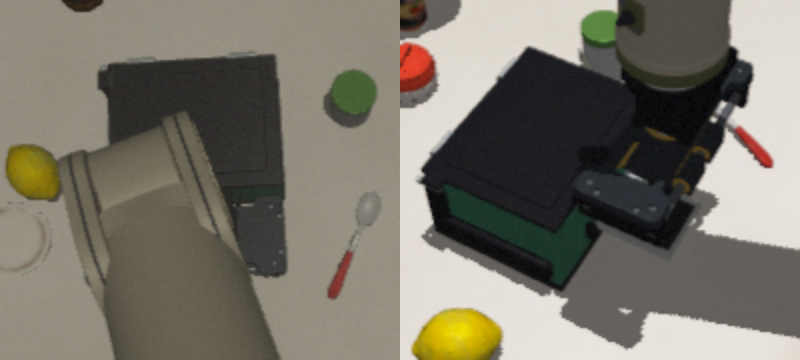

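The fingers are above the pedal. The wrist overlaps the lid in the top view (crop about 180, 115), so I check the clearance to the lid's swing.

Run:
```python
from h import *
from bench import cams
cs=[cams.camera(n) for n in("top","scene")]
P=np.vstack([cloud(c)[(c['z_map']>0)] for c in cs])
cy=np.array([np.cos(.068),np.sin(.068)])
L=P.copy(); d=P[:,:2]-[.594,.173]; L[:,0]=d@cy; L[:,1]=d@[-cy[1],cy[0]]
k=(abs(L[:,1])<.12)&(L[:,2]>.115)&(L[:,0]<.1); L=L[k]
for z in np.arange(.12,.4,.03):
    q=L[(L[:,2]>=z)&(L[:,2]<z+.03)]
    if len(q): print(round(z,2),len(q),q[:,0].max().round(3),np.percentile(q[:,0],95).round(3))
r=np.hypot(L[:,0]-.073,L[:,2]-.096); print(r.min(),np.percentile(r,1))
```

```text
0.12 397 -0.099 -0.115
0.15 1486 -0.096 -0.103
0.18 2631 -0.097 -0.105
0.21 240 -0.098 -0.114
0.24 567 -0.097 -0.106
0.27 841 -0.098 -0.109
0.3 799 -0.103 -0.117
0.33 1013 -0.103 -0.113
0.36 613 -0.105 -0.12
0.39 1447 -0.102 -0.112
0.17920268433351302 0.20582513240378847
```

The swing is clear (arm at least 0.18 m from the hinge, lid radius 0.145 m). Now I press.

```bash
python3 -m crank '{"steps": [[[0,0,-0.6],[0,0,0]],[[0,0,-0.5],[0,0,0]],[[0,0,-0.3],[0,0,0]],[[0,0,-0.2],[0,0,0]],[[0,0,-0.2],[0,0,0]],[[0,0,-0.15],[0,0,0]],[[0,0,0],[0,0,0]]]}'
```

```text
time: 3.22
ee_pos: [0.4616, 0.1657, 0.0256]
eef_rot: [-0.035, 0.999, 0.001, 0.002]
ft_force: [1.2, -0.3, 10.5]
width: 0.0008
grip_force: 4.9
```

```bash
python3 -m crank '{"steps": [[[0,0,-0.12],[0,0,0]],[[0,0,-0.12],[0,0,0]],[[0,0,0],[0,0,0]],[[0,0,0],[0,0,0]]]}'
```

```text
time: 3.55
ee_pos: [0.4628, 0.1658, 0.022]
eef_rot: [-0.035, 0.999, 0.002, 0.003]
ft_force: [-4.9, -5.5, 33.5]
width: 0.0003
grip_force: 16.6
```

A force of 33 N is well above the spring's, so the pedal is at its stop. I hold briefly, then lift.

```bash
python3 -m crank '{"steps": [[[0,0,0.05],[0,0,0]],[[0,0,0.4],[0,0,0]],[[0,0,0.8],[0,0,0]],[[0,0,1],[0,0,0]],[[0,0,1],[0,0,0]],[[-0.5,0,1],[0,0,0]],[[-0.8,0,1],[0,0,0]],[[-0.8,0,1],[0,0,0]],[[-0.8,0,1],[0,0,0]],[[0,0,0],[0,0,0]]]}' 70
python3 -m crank '{"steps": [[[0,0,1],[0,0,0]],[[0,0,1],[0,0,0]],[[0,0,0],[0,0,0]]]}'
python3 - <<'E'
from h import *
from bench import cams
for n in("top","scene"):
    c=cams.camera(n); np.savez(n+"2.npz",**c); cv2.imwrite(f"pics/{n}2.png",c['pixels'])
t,s=[np.load(n+"2.npz")['pixels'] for n in("top","scene")]
cv2.imwrite("pics/p2.png",np.hstack([cv2.resize(t[120:320,130:330],(400,400)),cv2.resize(s[140:340,160:360],(400,400))]))
E
```

```text
time: 4.38
ee_pos: [0.3863, 0.1664, 0.2045]
eef_rot: [-0.036, 0.999, 0.002, 0.003]
ft_force: [0.9, 1.0, 0.2]
width: 0.0595
grip_force: 0.0
time: 4.63
ee_pos: [0.3886, 0.1659, 0.254]
eef_rot: [-0.035, 0.999, 0.002, 0.003]
ft_force: [-0.3, 0.8, -0.4]
width: 0.069
grip_force: 0.0
```

View pics/p2.png

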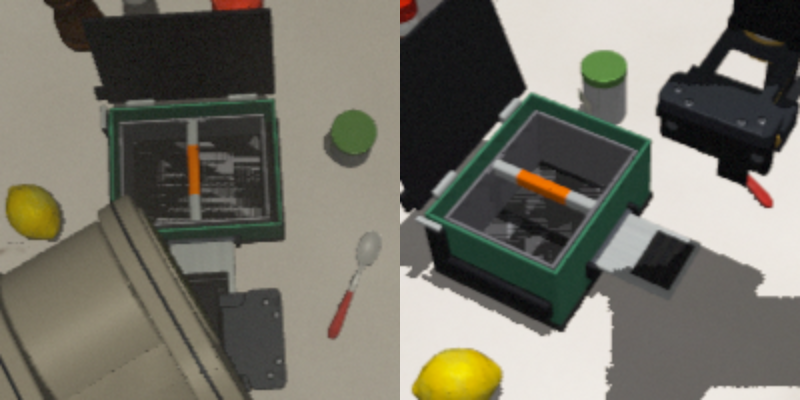

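The lid stands open and the pedal is up. The bucket is visible with the orange bar, centre at about crop (193, 168), which is full-image (226, 204).

Run:
```python
from h import *
for n in("top","scene"):
    c=dict(np.load(n+"2.npz")); h=cv2.cvtColor(c['pixels'],cv2.COLOR_BGR2HSV)
    m=cv2.inRange(h,(5,170,100),(18,255,255)); m[:140]=0;m[320:]=0;m[:,:160]=0;m[:,350:]=0
    k,l,st,ce=cv2.connectedComponentsWithStats(m); i=1+np.argmax(st[1:,4])
    v,u=np.nonzero(l==i); p=plane(c,np.c_[u,v],.082); q=depth(c,np.c_[u,v])
    R=cv2.minAreaRect(p[:,:2].astype(np.float32)); print(n,st[i],np.round(R[0],4),np.round(R[1],4),R[2],p.mean(0).round(4),np.median(q,0).round(4))
```

```text
top [224 193   6  24 131] [0.5887 0.1713] [0.051  0.0108] 1.5891335010528564 [0.5884 0.1713 0.082 ] [0.5895 0.1712 0.0813]
scene [219 225  26  17 205] [0.5884 0.1745] [0.0544 0.0184] 4.06171178817749 [0.5882 0.1743 0.082 ] [0.5886 0.1738 0.0809]
```

```bash
python3 -m crank '{"steps": [[[1,0.03,0],[0,0,0]],[[1,0.03,0],[0,0,0]],[[1,0.03,0],[0,0,0]],[[1,0.03,0],[0,0,0]],[[1,0.03,0],[0,0,0]],[[1,0.03,0],[0,0,0]],[[1,0.03,0],[0,0,0]],[[1,0.03,0],[0,0,0]],[[0,0,0],[0,0,0]],[[0,0,0],[0,0,0]]]}' 70
python3 -m crank '{"steps": [[[0,0,-1],[0,0,0]],[[0,0,-1],[0,0,0]],[[0,0,-1],[0,0,0]],[[0,0,-1],[0,0,0]],[[0,0,-1],[0,0,0]],[[0,0,0],[0,0,0]],[[0,0,0],[0,0,0]]]}'
```

```text
time: 5.57
ee_pos: [0.5871, 0.1703, 0.2471]
eef_rot: [-0.035, 0.999, -0.001, -0.001]
ft_force: [0.2, 0.6, 0.1]
width: 0.0697
grip_force: 0.0
time: 6.15
ee_pos: [0.5854, 0.1708, 0.1235]
eef_rot: [-0.035, 0.999, -0.0, -0.001]
ft_force: [-0.6, 0.3, 0.5]
width: 0.0697
grip_force: 0.0
```

```bash
python3 -m crank '{"steps": [[[0.15,0.03,-0.7],[0,0,0]],[[0,0,-0.7],[0,0,0]],[[0,0,-0.7],[0,0,0]],[[0,0,-0.6],[0,0,0]],[[0,0,0],[0,0,0]],[[0,0,0],[0,0,0]]]}'
python3 - <<'E'
from h import *
from bench import cams
s=cams.camera("scene")['pixels'];w=cams.camera("wrist")['pixels']
cv2.imwrite("pics/p3.png",np.hstack([cv2.resize(s[120:320,160:360],(400,400)),cv2.resize(w,(400,400))]))
E
```

```text
time: 6.65
ee_pos: [0.5909, 0.1719, 0.0581]
eef_rot: [-0.035, 0.999, 0.0, 0.0]
ft_force: [0.1, -0.2, 0.5]
width: 0.0701
grip_force: 0.0
```

View pics/p3.png

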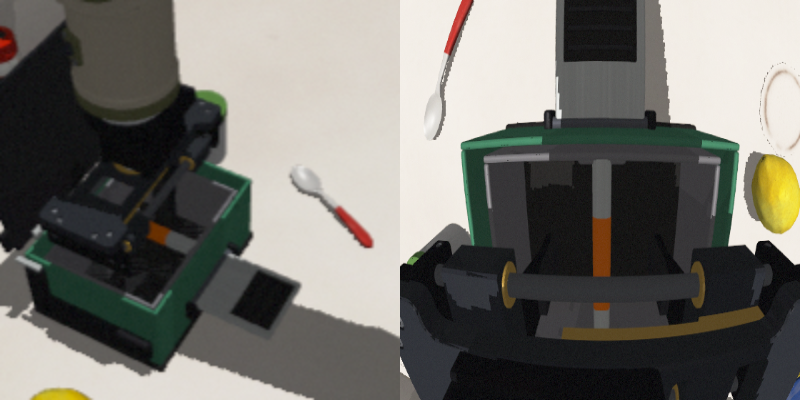

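The bar runs centrally between the fingers (column about 600, fingers at 510 and 692), with all clearances fine. I close the gripper.

```bash
python3 -m crank '{"steps": [[[-0.06,0,-0.06],[0,0,0]],[[0,0,0],[0,0,0]],[[0,0,0],[0,0,0]],[[0,0,0],[0,0,0]],[[0,0,0],[0,0,0]],[[0,0,0],[0,0,0]],[[0,0,0],[0,0,0]],[[0,0,0],[0,0,0]],[[0,0,0],[0,0,0]]]}' 0 40
python3 -m crank '{"steps": [[[0,0,0],[0,0,0]],[[0,0,0],[0,0,0]],[[0,0,0],[0,0,0]]]}'
```

```text
time: 7.5
ee_pos: [0.589, 0.1717, 0.055]
eef_rot: [-0.035, 0.999, 0.0, -0.0]
ft_force: [0.4, -0.2, -0.3]
width: 0.0181
grip_force: 0.0
time: 7.75
ee_pos: [0.589, 0.1716, 0.0551]
eef_rot: [-0.035, 0.999, -0.0, -0.0]
ft_force: [0.8, -0.3, -1.2]
width: 0.0116
grip_force: 40.0
```

Gripped at 11.6 mm with 40 N. Now I lift about 130 mm.

```bash
python3 -m crank '{"steps": [[[0,0,0.2],[0,0,0]],[[0,0,0.4],[0,0,0]],[[0,0,0.5],[0,0,0]],[[0,0,0.5],[0,0,0]],[[0,0,0.5],[0,0,0]],[[0,0,0.5],[0,0,0]],[[0,0,0.5],[0,0,0]],[[0,0,0.5],[0,0,0]],[[0,0,0.5],[0,0,0]],[[0,0,0],[0,0,0]]]}'
python3 -m crank '{"steps": [[[0,0,0.4],[0,0,0]],[[0,0,0.5],[0,0,0]],[[0,0,0.4],[0,0,0]],[[0,0,0.2],[0,0,0]],[[0,0,0],[0,0,0]],[[0,0,0],[0,0,0]],[[0,0,0],[0,0,0]],[[0,0,0],[0,0,0]],[[0,0,0],[0,0,0]],[[0,0,0],[0,0,0]]]}'
python3 - <<'E'
from h import *
from bench import cams
s=cams.camera("scene")['pixels'];w=cams.camera("top")['pixels']
cv2.imwrite("pics/p4.png",np.hstack([cv2.resize(s[100:320,140:360],(400,400)),cv2.resize(w[120:320,130:330],(400,400))]))
E
```

```text
time: 8.58
ee_pos: [0.5904, 0.1721, 0.1609]
eef_rot: [-0.035, 0.999, 0.001, 0.002]
ft_force: [0.1, -0.0, -2.3]
width: 0.0114
grip_force: 40.0
time: 9.42
ee_pos: [0.5889, 0.1717, 0.1947]
eef_rot: [-0.035, 0.999, -0.0, -0.0]
ft_force: [-0.3, -0.3, -2.3]
width: 0.0116
grip_force: 40.0
```

View pics/p4.png

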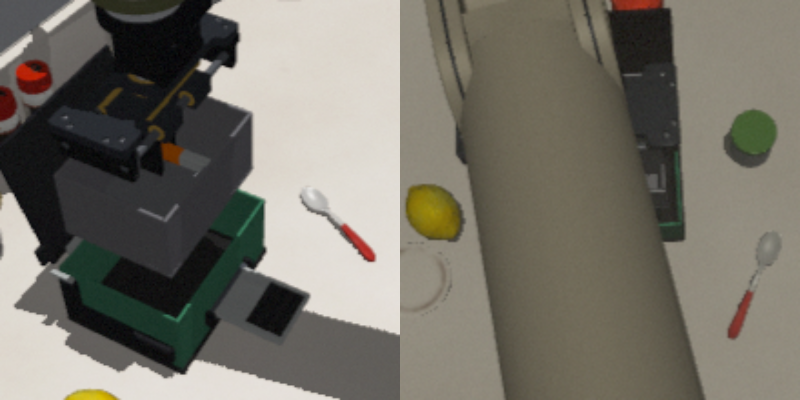

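The bucket (about (150, 190) in the left crop) hangs level about 50 mm clear above the casing, with the lid open and the pedal up. I hand in.

```bash
python3 -c "
from bench import ticket
print(ticket.close_job())"
```

```text
the job is handed in; nothing more can be done
None
```

The job is handed in: I pressed the pedal to its stop and released it, the lid stayed open, and the arm finished holding the bucket still and level by eye, about 50 mm above the casing rim; the lemon, tin and teaspoon were left alone.

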